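Close the wire feeder's pressure arm and key in its test run

TASK

The bench wire feeder is to be given its test run. First press its raised pressure arm down until it latches and stays down by itself; then, on the control box, press the square key and after it the long bar key, one at a time, each until it locks in, and last give the small round key a full press and let it spring back out. Do not press the big mushroom-headed stop key, and leave the things lying around where they are.

Things in the scene. Friction and masses are not known exactly. Their poses are not given: they have to be found in the camera images.
- feeder: Wire feeder drive unit, fixed to the bench: grey block 200 (x) x 120 (y) x 40 mm high with two steel cheeks to 94 mm height at its +x end carrying the arm's hinge. Origin: centre of its underside.
- pressure_arm (a joint): Angle of the pressure arm in rad: 0 = raised (springs back up to here, 0.55 rad above level), 0.55 = level, fully down. A spring resists (about 4 to 5 N at the pad) up to 0.40; beyond that it snaps down to 0.55 and holds itself.
- lever_hinge (a point): Point on the arm's hinge axis, 80 mm above the feeder's underside. The axis runs along the feeder's y; the arm reaches from here to the feeder's -x side.
- press_pad (a point): Centre of the top face of the black press pad at the arm's free end, 140 mm from the hinge; pad 50 mm along the arm, 55 mm wide, 12 mm thick. It moves with the arm, from about 158 mm above the bench (raised) to 86 mm (latched).
- control_box: Control box, fixed to the bench: grey, 110 (x) x 236 (y) x 50 mm high, four off-white keys in a row along its y on its top. Origin: centre of its underside. It and the feeder may stand on either side.
- key_square_top (a point): Centre of the top face of the square key, 28 x 28 mm, 14 mm proud of its plate when out (top 68 mm above the bench). It stands on a 46 mm square black plate on top of the control box; the plates form a row of four, 52 mm apart, in an order that changes from run to run.
- key_bar_top (a point): Centre of the top face of the long bar key, 40 mm (x) x 16 mm (y), 14 mm proud of its plate when out (top 68 mm above the bench). It stands on a 46 mm square black plate on top of the control box; the plates form a row of four, 52 mm apart, in an order that changes from run to run.
- key_round_top (a point): Centre of the top face of the small round key, diameter 26 mm, 14 mm proud of its plate when out (top 68 mm above the bench). It stands on a 46 mm square black plate on top of the control box; the plates form a row of four, 52 mm apart, in an order that changes from run to run.
- key_mushroom_top (a point): Centre of the top of the big mushroom-headed stop key, head diameter 40 mm, 28 mm proud of its plate (top 82 mm above the bench). Not to be pressed. It stands on a 46 mm square black plate on top of the control box; the plates form a row of four, 52 mm apart, in an order that changes from run to run.
- key_square (a joint): Depth of the square key in m: 0 = out, 0.008 = fully in. It resists with up to 4 N, springs back if let go above 0.006 depth, and beyond that locks in at 0.008.
- key_bar (a joint): Depth of the bar key in m: same as the square key, locks in at 0.008.
- key_round (a joint): Depth of the round key in m: 0 = out, 0.008 = fully in (5 N). It always springs back out when let go.
- key_mushroom (a joint): Depth of the mushroom stop key in m: 0 = out, 0.008 = fully in.
- gel_jar: Bystander: closed round jar, diameter 72 mm, 85 mm high. Origin: centre of its underside.
- hammer: Bystander: hammer, 260 mm long, lying on the bench. Origin: under the middle of it.
- rod_pack: Bystander: carton of welding rods 330 x 45 x 30 mm lying on the bench. Origin: centre of its underside.
- brush: Bystander: hand brush lying on the bench. Origin: under the middle of it.
There are look-alikes about, which are no part of the job. Of the things that look like the feeder, take the one that is farthest to the robot's right at the start.

How it is judged:
By the outcome, as a careful person would: the job done as asked, in the order asked, and still so for the second after the job is handed in, with the robot touching nothing.
It also fails if it takes over 45 s, if anything falls off the work surface, if the arm or the gripper's body presses on something with over 40 N, if the wrist force passes 120 N, or if a joint passes its speed limit or range.

ROBOT

A 6-joint arm with a two-finger parallel gripper is mounted at the origin on the work surface. World frame = base frame: x ahead of the robot, y to its left, z up, the work surface at z = 0. Lengths are in m, angles in rad, forces in N, time in s.
With the tool pointing down it reaches from about 0.375 to 0.9 m from the base axis. Payload 3.1 kg.
Tool frame: the origin (TCP) lies between the finger pads; the fingertips stand r.nose_length ahead of it and the grasp point (between the pads) lies 11 mm behind it (r.nose_length is the distance from the TCP to the fingertips, in m); x points along the fingers, y is the direction in which the jaws open and shut, and the axes are right-handed (so a half turn about x gives the same grasp; the last joint's range is limited). The gripper opens to 87 mm and grips with 3 to 60 N. Pads are 19 mm wide; open, the fingers measure 117 mm over their backs; the gripper's body (75 mm by 190 mm) begins 51 mm behind the grasp point.
Start: joints at [1.042, 0.527, 1.433, -0, 1.181, -0.178], TCP at [0.214, 0.587, 0.231] pointing down, gripper open.
Joint ranges: [-3.08, 3.08], [-0.75, 2.2], [0.22, 2.44], [-1.43, 4.57], [0, 2.65], [-2.85, 2.85]. Speed limits (rad/s): [2.79, 2.79, 3.14, 3.14, 3.14, 3.14].

INTERFACE

Orientations are given as a 3x3 rotation matrix whose columns are the frame's x, y, z axes.
In Python, from rig import get_obs, optics, r gives the robot as it stands. The module is installed in compiled form; this text tells all that it offers.
- The arm moves only by the shell command python3 -m inch 'ROWS' [FORCE]. ROWS is a JSON object of lists of equal length, an entry for each row: "rot": the turn, a rotation vector about the tool's x, y, z in degrees, a list of three; "xyz": the shift along the tool's x, y, z in m, a list of three; "claw": the finger opening in m, from 0 to 0.087. A call has 1 to 5 rows; each row shifts and turns the pose as measured when the row begins, along the tool's axes as they then stand; what a row does not reach is not made up. A row lasts 1/8 s, in which the tool goes at most 62.5 mm and 10.7 degrees, less where a joint would pass 70% of its speed; a pose out of reach is approached as far as the arm can. A call with a gripper value outside its range is refused whole. The fingers move at their own pace and stop on an object; FORCE is the grip in N (left out, the last holds). Time passes only in rows, so rows that do not move let the fingers close. It gives the time, the measured TCP pose, the force and the opening at its end, in the units of the state.
- get_obs(): the state, without advancing time (a new reading comes with each control period).
- optics.grab_frame(name): name is "scene" or "top"; returns the picture (400x640x3 uint8, red, green, blue); there is no depth.
- optics.camera_model(name): a dict with "fx", "fy", "cx", "cy" (pixels), "rvec" (rotation vector, rad) and "tvec" (3), from world to camera coordinates, as OpenCV has them. Camera axes: x right, y down, z forward; pixel columns grow to the right and rows downward; lengths in m; the calibration is good to about 2 mm. A picture is of the moment at which its call begins. camera_model takes no time and is no camera call.
- r.finish_job(): hands the job in, once; it reports no verdict.
The state is a dict: "t": time; "joints": joint angles; "dq": joint speeds; "joint_torque": joint torques, N m; "eef_pos": TCP position; "ee_rot": TCP orientation; "wrist_force": force on the tool from outside, world axes, zero at the start; "torque": the same for the moment, N m; "gripper_width": opening from 0.0 (shut) to 1.0 (fully open).
Only numpy, scipy, OpenCV 4.12 (cv2) and the standard library are available. Lean on these libraries where they do the work, as an engineer would, in place of code of your own. Each camera call takes 0.05 s, during which the arm holds its last target. There are 200 camera calls.

## Working session

There is one attempt and no reset: what is moved stays moved. The work goes in short steps, Python scripts to look and compute and a shell command to move; the robot and the scene stay as the last step left them, time stands still between calls to the robot, and variables do not carry over. Pictures are saved under pics/ and viewed, about 8 in all and at most 12, crops included, and the job is handed in when it is done.

```bash
mkdir -p pics
python3 - <<'E'
from rig import get_obs, optics, r
import cv2
for n in("scene","top"):
    cv2.imwrite(f"pics/{n}0.png",optics.grab_frame(n)[...,::-1]); print(n,optics.camera_model(n))
o=get_obs();print(o["t"],o["eef_pos"],o["ee_rot"],o["wrist_force"],o["gripper_width"],r.nose_length)
E
```

```text
scene {'fx': 365.40563755214635, 'fy': 365.40563755214635, 'cx': 321.3949181681696, 'cy': 202.44371169713153, 'rvec': array([ 2.06855125,  1.06610932, -0.47829426]), 'tvec': array([-0.29865449, -0.19231363,  1.5145566 ])}
top {'fx': 501.5810463820964, 'fy': 501.5810463820964, 'cx': 320.6139939863062, 'cy': 200.4201191144341, 'rvec': array([ 2.13632042, -2.14429371,  0.1673972 ]), 'tvec': array([0.00372221, 0.53146807, 1.36633189])}
0.1 [0.21385463 0.58658794 0.22968588] [[-9.50835859e-04  3.42727944e-01  9.39434219e-01]
 [-1.69374213e-03  9.39432745e-01 -3.42729120e-01]
 [-9.99998114e-01 -1.91703845e-03 -3.12753583e-04]] [ 0.06217611 -0.04633587  0.41480146] 0.9991355902803211 0.008
```

View pics/scene0.png

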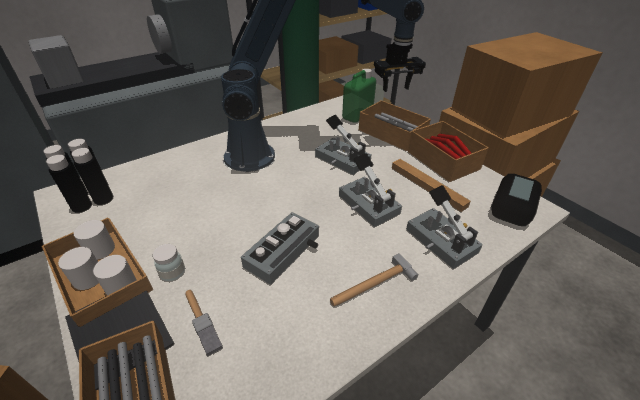

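View pics/top0.png

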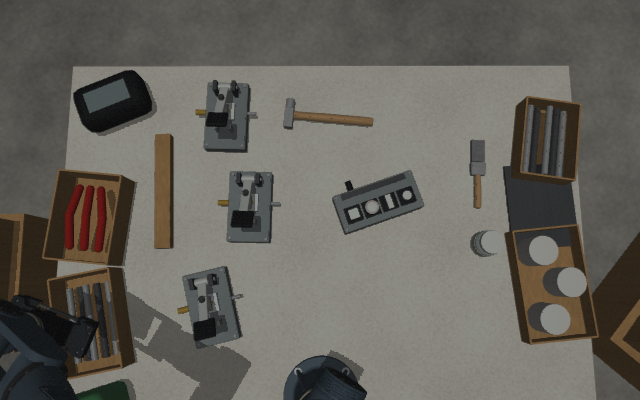

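The top view shows three feeders, at about (226,116), (250,207) and (210,305). The middle one looks farthest right, with its pad near (243,218). The box is near (378,202), with keys from left to right that look like square (355,213), mushroom (373,207), bar (391,201) and round (407,195). I'll zoom in before measuring.

```bash
python3 - <<'E'
import cv2,numpy as np
t=cv2.imread("pics/top0.png");s=cv2.imread("pics/scene0.png")
R=lambda im,x,y:cv2.resize(im[y:y+70,x:x+100],(400,280),interpolation=cv2.INTER_CUBIC)
cv2.imwrite("pics/zoom.png",np.vstack([np.hstack([R(t,330,165),R(t,215,165)]),np.hstack([R(s,235,205),R(s,325,140+20)])]))
E
cat > h.py <<'E'
import numpy as np,cv2
from rig import optics,get_obs
def ray(n,p):
    c=optics.camera_model(n);R=cv2.Rodrigues(c["rvec"])[0]
    d=R.T@np.array([(p[0]-c["cx"])/c["fx"],(p[1]-c["cy"])/c["fy"],1]);return -R.T@c["tvec"],d
def onz(n,p,z):
    o,d=ray(n,p);return o+d*(z-o[2])/d[2]
def tri(pt,ps):
    (a,u),(b,v)=ray("top",pt),ray("scene",ps)
    k=np.linalg.lstsq(np.c_[u,-v],b-a,rcond=None)[0];A,B=a+u*k[0],b+v*k[1];return (A+B)/2,np.linalg.norm(A-B)
def proj(n,P):
    c=optics.camera_model(n);K=np.array([[c["fx"],0,c["cx"]],[0,c["fy"],c["cy"]],[0,0,1]])
    return cv2.projectPoints(np.array(P,float).reshape(-1,1,3),c["rvec"],c["tvec"],K,None)[0][:,0]
E
```

```text
(no output)
```

View pics/zoom.png

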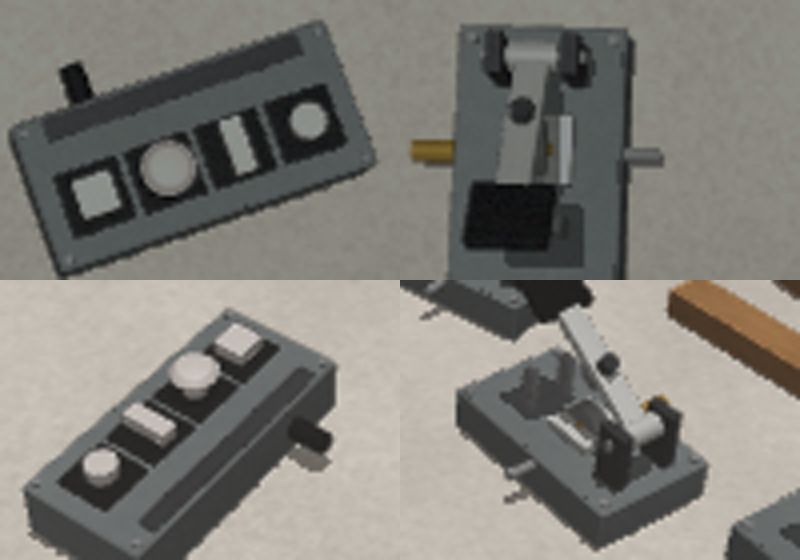

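The zoom confirms the order: square, mushroom, bar, round. Now centroids by mask and two-view positions.

Run:
```python
from h import *
np.set_printoptions(precision=4,suppress=True)
T=cv2.imread("pics/top0.png");S=cv2.imread("pics/scene0.png")
def blob(im,p,lo,hi,r=14):
    g=cv2.cvtColor(im,cv2.COLOR_BGR2GRAY);m=np.zeros_like(g);x,y=map(int,p);m[y-r:y+r,x-r:x+r]=cv2.inRange(g,lo,hi)[y-r:y+r,x-r:x+r]
    n,l,s,c=cv2.connectedComponentsWithStats(m);i=l[y,x];return c[i],s[i,4]
K=dict(square=((354,213),(294,220)),mush=((372,207),(283,227)),bar=((389,201),(272,240)),round=((407,195),(260,250)))
P={}
for k,(a,b) in K.items():
    (ca,na),(cb,nb)=blob(T,a,120,255),blob(S,b,165,255)
    X,e=tri(ca,cb);P[k]=onz("top",ca,.082 if k=="mush" else .068);print(k,ca,na,cb,nb,"tri",X,round(e,4),"plane",P[k][:2])
(ca,na),(cb,nb)=blob(T,(242,218),0,32,16),blob(S,(360,155),0,45,16)
print("pad",ca,na,cb,nb,tri(ca,cb),onz("top",ca,.155))
d=P["square"]-P["round"];print("row dir",np.degrees(np.arctan2(d[1],d[0])),np.linalg.norm(d))
# feeder top-face corners (z=.04) from zoom
c=[onz("top",(215+u/4,165+v/4),.04)[:2] for u,v in((62,27),(231,29))];print("feeder +x corners",c,"y dir deg",np.degrees(np.arctan2(*(c[0]-c[1])[::-1])))
for p in((226,116),(250,207),(210,305)):print(p,onz("top",p,.04)[:2])
```

```text
square [353.6333 213.1778] 90 [294.0816 219.4694] 49 tri [ 0.4914 -0.0894  0.0664] 0.0014 plane [ 0.4916 -0.0887]
mush [371.8333 206.3667] 90 [283.2    227.2933] 75 tri [ 0.509  -0.1388  0.0746] 0.0012 plane [ 0.5082 -0.1375]
bar [389.029  200.6812] 69 [271.7955 239.25  ] 44 tri [ 0.5256 -0.1876  0.0669] 0.002 plane [ 0.5259 -0.1866]
round [406.6111 194.6111] 54 [259.65  250.375] 40 tri [ 0.5426 -0.2368  0.0658] 0.002 plane [ 0.5426 -0.2355]
pad [242.2688 218.7659] 346 [360.3681 158.5278] 288 (array([0.4628, 0.1974, 0.1668]), np.float64(0.00848774052371071)) [0.4668 0.2028 0.155 ]
row dir 109.18264898495089 0.15548277867885735
feeder +x corners [array([0.615, 0.257]), array([0.6131, 0.1371])] y dir deg 89.09314859413584
(226, 116) [0.7794 0.2739]
(250, 207) [0.5138 0.1998]
(210, 305) [0.2448 0.3038]
```

```bash
cat > go.py <<'E'
import sys
from h import *
np.set_printoptions(precision=4,suppress=True)
o=get_obs();R=o["ee_rot"];d=np.array(eval(sys.argv[1]))-o["eef_pos"]
print(o["t"],o["eef_pos"],"tool delta",R.T@d,"tilt",R[:,0],"F",o["wrist_force"],o["gripper_width"])
E
python3 -m inch '{"rot":[[0,0,0],[0,0,0],[0,0,0],[0,0,0],[0,0,0]],"xyz":[[0,-0.035,0.045],[0,-0.035,0.045],[0,-0.035,0.045],[0,-0.035,0.045],[0,-0.035,0.045]],"claw":[0,0,0,0,0]}' 20; python3 go.py '[.456,.199,.185]'
```

```text
t: 0.72
eef_pos: [0.3673, 0.3421, 0.2277]
ee_rot: [[-0.001, 0.334, 0.943], [-0.002, 0.943, -0.334], [-1.0, -0.002, -0.001]]
wrist_force: [0.8, 0.1, 0.6]
gripper_width: 0.519
0.725 [0.3673 0.3421 0.2277] tool delta [ 0.0428 -0.1051  0.1314] tilt [-0.0013 -0.0016 -1.    ] F [0.7642 0.1163 0.623 ] 0.5193246297966291
```

```bash
python3 -m inch '{"rot":[[0,0,0],[0,0,0],[0,0,0],[0,0,0],[0,0,0]],"xyz":[[0,-0.035,0.044],[0,-0.035,0.044],[0,-0.034,0.042],[0,0,0],[0,0,0]],"claw":[0,0,0,0,0]}'; python3 go.py '[.456,.199,.185]'
python3 - <<'E'
from h import *
s=optics.grab_frame("scene")[...,::-1];t=optics.grab_frame("top")[...,::-1]
R=lambda im,x,y:cv2.resize(im[y:y+120,x:x+100],(400,480),interpolation=cv2.INTER_CUBIC)
cv2.imwrite("pics/a1.png",np.hstack([R(t,190,130),R(s,310,110)]))
E
```

```text
t: 1.35
eef_pos: [0.4587, 0.1923, 0.2268]
ee_rot: [[-0.002, 0.341, 0.94], [-0.002, 0.94, -0.341], [-1.0, -0.003, -0.002]]
wrist_force: [0.4, 0.3, -0.6]
gripper_width: 0.018
1.35 [0.4587 0.1923 0.2268] tool delta [ 0.0417  0.0054 -0.0048] tilt [-0.0025 -0.0019 -1.    ] F [ 0.4381  0.2625 -0.643 ] 0.01815106107208589
```

View pics/a1.png

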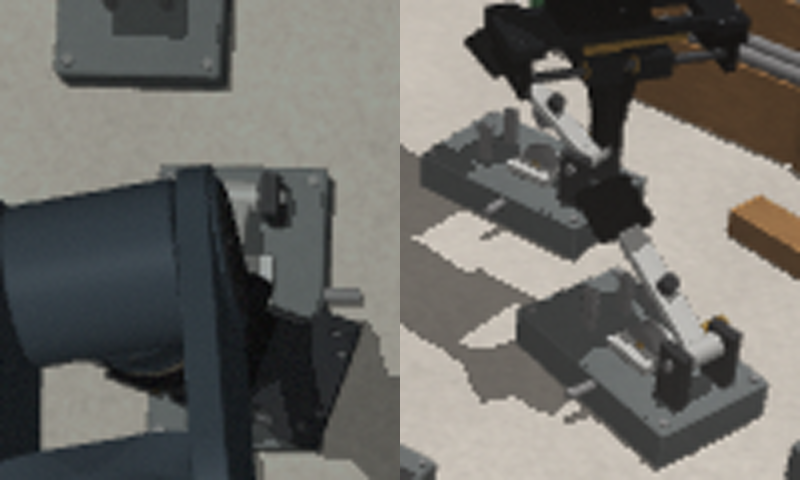

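The closed fingers stand over the pad in the scene view, at crop (610,180) for the pad. Starting the descent.

```bash
python3 -m inch '{"rot":[[0,0,0],[0,0,0],[0,0,0],[0,0,0],[0,0,0]],"xyz":[[0.03,0.005,-0.005],[0.02,0,0],[0.02,0,0],[0.02,0,0],[0.015,0,0]],"claw":[0,0,0,0,0]}'; python3 go.py '[.454,.199,.098]'
```

```text
t: 2.08
eef_pos: [0.4513, 0.2068, 0.1213]
ee_rot: [[-0.0, 0.326, 0.945], [-0.001, 0.945, -0.326], [-1.0, -0.001, 0.0]]
wrist_force: [0.3, -0.9, 0.4]
gripper_width: 0.006
2.075 [0.4513 0.2068 0.1213] tool delta [ 0.0233 -0.0065  0.0051] tilt [-0.0002 -0.001  -1.    ] F [ 0.3339 -0.8681  0.3772] 0.006054123240191052
```

Run:
```python
from h import *
s=optics.grab_frame("scene")[...,::-1]
cv2.imwrite("pics/a2.png",cv2.resize(s[110:230,310:430],(600,600),interpolation=cv2.INTER_CUBIC))
```

```text
(no output)
```

View pics/a2.png

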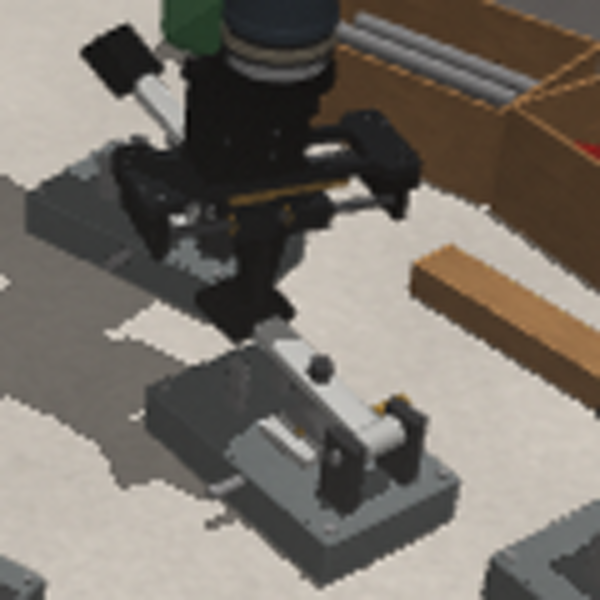

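The fingers rest on the pad (crop (240,305)) and the arm is partly down. Pressing on.

```bash
python3 -m inch '{"rot":[[0,0,0],[0,0,0],[0,0,0]],"xyz":[[0.012,-0.004,0.002],[0.010,0,0],[0.005,0,0]],"claw":[0,0,0]}'; python3 go.py '[.454,.199,.094]'
```

```text
t: 2.5
eef_pos: [0.4503, 0.2038, 0.0938]
ee_rot: [[-0.002, 0.322, 0.947], [-0.001, 0.947, -0.322], [-1.0, -0.002, -0.002]]
wrist_force: [-9.4, -2.7, 53.0]
gripper_width: 0.006
2.5 [0.4503 0.2038 0.0938] tool delta [-0.0002 -0.0034  0.0051] tilt [-0.0023 -0.0013 -1.    ] F [-9.4085 -2.6937 52.9582] 0.005597485413319541
```

Hit the end stop. Lift off and travel toward the square key.

```bash
python3 -m inch '{"rot":[[0,0,0],[0,0,0],[0,0,0],[0,0,0],[0,0,0]],"xyz":[[-0.02,0,0],[-0.04,0,0],[-0.02,-0.045,0.022],[0,-0.045,0.022],[0,-0.045,0.022]],"claw":[0,0,0,0,0]}'; python3 go.py '[.4914,-.0891,.106]'
python3 - <<'E'
from h import *
s=optics.grab_frame("scene")[...,::-1]
cv2.imwrite("pics/a3.png",cv2.resize(s[120:270,230:430],(800,600),interpolation=cv2.INTER_CUBIC))
E
```

```text
t: 3.12
eef_pos: [0.4722, 0.0546, 0.1781]
ee_rot: [[0.005, 0.314, 0.949], [-0.001, 0.949, -0.314], [-1.0, 0.0, 0.005]]
wrist_force: [0.7, 0.8, -1.0]
gripper_width: 0.006
3.125 [0.4722 0.0546 0.1781] tool delta [ 0.0724 -0.1304  0.063 ] tilt [ 0.0051 -0.0015 -1.    ] F [ 0.6722  0.7852 -1.0383] 0.006458033686631745
```

View pics/a3.png

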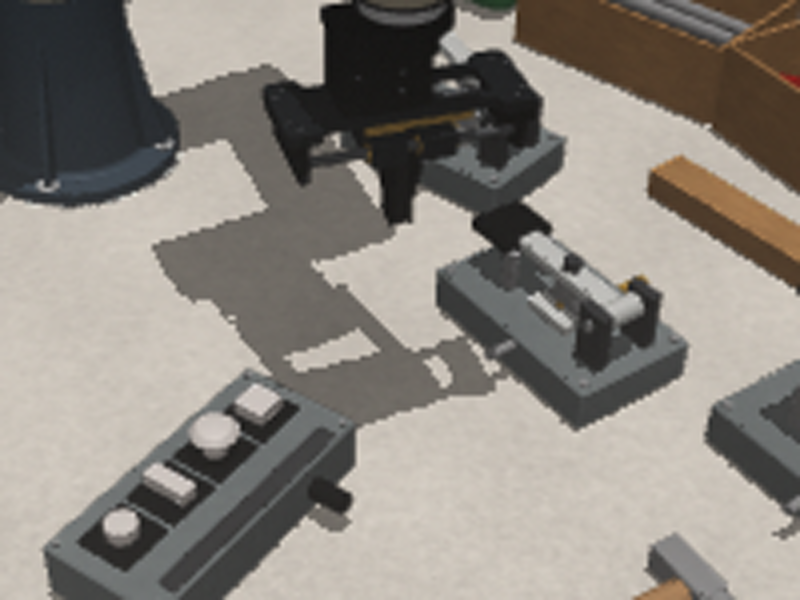

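The pressure arm is latched: the pad is level at crop (512,228) with nothing touching it. On to the square key.

```bash
python3 -m inch '{"rot":[[0,0,0],[0,0,0],[0,0,0],[0,0,0]],"xyz":[[0.02,-0.044,0.021],[0.02,-0.044,0.021],[0.02,-0.042,0.021],[0,0,0]],"claw":[0,0,0,0]}'; python3 go.py '[.4914,-.0891,.076]'
```

```text
t: 3.68
eef_pos: [0.4967, -0.1007, 0.1189]
ee_rot: [[0.015, 0.32, 0.947], [-0.007, 0.947, -0.32], [-1.0, -0.002, 0.017]]
wrist_force: [0.6, 0.8, 0.0]
gripper_width: 0.007
3.675 [ 0.4967 -0.1007  0.1189] tool delta [ 0.0427  0.0094 -0.0094] tilt [ 0.015  -0.0073 -0.9999] F [0.6126 0.8127 0.0211] 0.006509234470154139
```

```bash
python3 -m inch '{"rot":[[0,0,0],[0,0,0],[0,0,0]],"xyz":[[0.015,0.009,-0.009],[0.01,0,0],[0,0,0]],"claw":[0,0,0]}'; python3 go.py '[.4914,-.0891,.068]'
```

```text
t: 4.05
eef_pos: [0.4916, -0.0881, 0.0936]
ee_rot: [[0.016, 0.32, 0.947], [-0.007, 0.947, -0.32], [-1.0, -0.002, 0.017]]
wrist_force: [0.8, -0.2, 0.0]
gripper_width: -0.001
4.05 [ 0.4916 -0.0881  0.0936] tool delta [ 0.0256 -0.0009 -0.0003] tilt [ 0.0158 -0.007  -0.9999] F [ 0.8165 -0.1881  0.0165] -0.0014797742901622563
```

```bash
python3 -m inch '{"rot":[[0,0,0],[0,0,0],[0,0,0],[0,0,0]],"xyz":[[0.014,0,0],[0.006,0,0],[0.005,0,0],[0.002,0,0]],"claw":[0,0,0,0]}'; python3 go.py '[.4914,-.0891,.067]'
```

```text
t: 4.55
eef_pos: [0.4928, -0.0879, 0.0679]
ee_rot: [[0.018, 0.319, 0.948], [-0.008, 0.948, -0.319], [-1.0, -0.002, 0.019]]
wrist_force: [-6.3, 2.2, 33.8]
gripper_width: 0.007
4.55 [ 0.4928 -0.0879  0.0679] tool delta [ 0.0009 -0.0016 -0.001 ] tilt [ 0.0175 -0.008  -0.9998] F [-6.2678  2.2003 33.8166] 0.006616329240936766
```

Bottomed out at 34 N. Lift clear of the mushroom, correct the 1° tilt and go over to the bar key.

```bash
python3 -m inch '{"rot":[[0,0,0],[0,1.1,0],[0,0,0],[0,0,0],[0,0,0]],"xyz":[[-0.03,0,0],[-0.03,0,0],[0,-0.042,0.031],[0,-0.041,0.031],[0,0,0]],"claw":[0,0,0,0,0]}'; python3 go.py '[.5257,-.187,.094]'
```

```text
t: 5.18
eef_pos: [0.527, -0.1888, 0.1304]
ee_rot: [[0.004, 0.318, 0.948], [-0.004, 0.948, -0.318], [-1.0, -0.003, 0.005]]
wrist_force: [0.5, 0.7, 0.9]
gripper_width: 0.003
5.175 [ 0.527  -0.1888  0.1304] tool delta [ 0.0364  0.0014 -0.002 ] tilt [ 0.0042 -0.0042 -1.    ] F [0.4512 0.6787 0.8931] 0.003312769749345842
```

```bash
python3 -m inch '{"rot":[[0,0,0],[0,0,0],[0,0,0]],"xyz":[[0.025,0.001,-0.002],[0.012,0,0],[0,0,0]],"claw":[0,0,0]}'; python3 go.py '[.5257,-.187,.068]'
python3 - <<'E'
from h import *
s=optics.grab_frame("scene")[...,::-1]
cv2.imwrite("pics/a4.png",cv2.resize(s[190:290,230:350],(720,600),interpolation=cv2.INTER_CUBIC))
E
```

```text
t: 5.55
eef_pos: [0.5247, -0.186, 0.092]
ee_rot: [[0.003, 0.318, 0.948], [-0.003, 0.948, -0.318], [-1.0, -0.001, 0.004]]
wrist_force: [-0.4, 0.2, 0.3]
gripper_width: 0.007
5.55 [ 0.5247 -0.186   0.092 ] tool delta [ 0.024  -0.0006  0.0012] tilt [ 0.0031 -0.0026 -1.    ] F [-0.3994  0.2199  0.2533] 0.006539850009959364
```

View pics/a4.png

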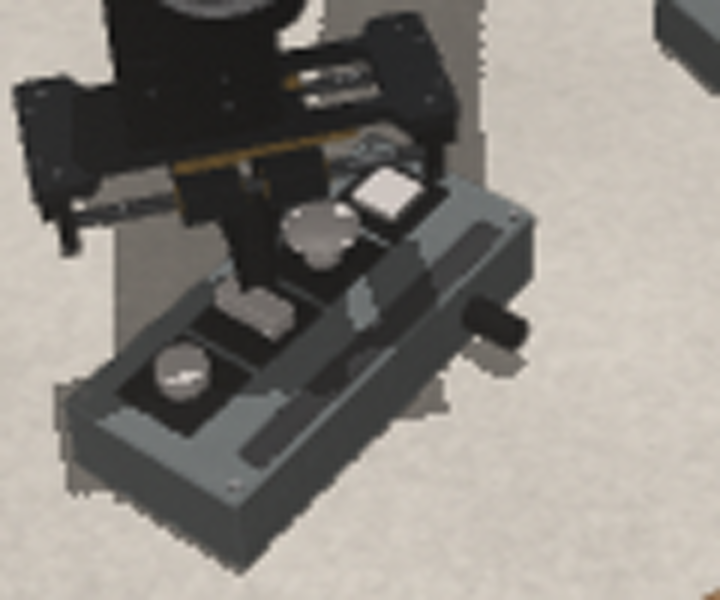

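The square key at crop (388,193) has stayed sunk. The fingers are over the bar at (255,300), clear of the mushroom at (320,235). Pressing the bar.

```bash
python3 -m inch '{"rot":[[0,0,0],[0,0,0],[0,0,0],[0,0,0]],"xyz":[[0.013,0,0.001],[0.006,0,0],[0.004,0,0],[0.002,0,0]],"claw":[0,0,0,0]}'; python3 go.py '[.5257,-.187,.067]'
```

```text
t: 6.1
eef_pos: [0.5265, -0.1861, 0.0682]
ee_rot: [[0.005, 0.317, 0.948], [-0.004, 0.948, -0.317], [-1.0, -0.002, 0.006]]
wrist_force: [-3.4, 1.0, 18.3]
gripper_width: 0.005
6.1 [ 0.5265 -0.1861  0.0682] tool delta [ 0.0012 -0.0011 -0.0005] tilt [ 0.0049 -0.0039 -1.    ] F [-3.4456  1.0339 18.345 ] 0.004914589027770487
```

18 N is well over the key's 4 N, so the bar has bottomed out. Next the round key.

```bash
python3 -m inch '{"rot":[[0,0,0],[0,0,0],[0,0,0],[0,0,0]],"xyz":[[-0.03,0,0],[0,-0.042,0.031],[0,0,0],[0,0,0]],"claw":[0,0,0,0]}'; python3 go.py '[.5426,-.236,.068]'
```

```text
t: 6.6
eef_pos: [0.5433, -0.2362, 0.0992]
ee_rot: [[0.006, 0.317, 0.949], [-0.004, 0.949, -0.317], [-1.0, -0.002, 0.007]]
wrist_force: [0.6, -0.1, 0.1]
gripper_width: 0.007
6.6 [ 0.5433 -0.2362  0.0992] tool delta [ 0.0312  0.     -0.001 ] tilt [ 0.0061 -0.0039 -1.    ] F [ 0.5511 -0.1389  0.0543] 0.006820458849691134
```

```bash
python3 -m inch '{"rot":[[0,0,0],[0,0,0],[0,0,0],[0,0,0],[0,0,0]],"xyz":[[0.013,0,0],[0.007,0,0],[0.006,0,0],[0.004,0,0],[0.002,0,0]],"claw":[0,0,0,0,0]}'; python3 go.py '[.5426,-.236,.067]'
```

```text
t: 7.22
eef_pos: [0.543, -0.2348, 0.0682]
ee_rot: [[0.005, 0.314, 0.949], [-0.004, 0.949, -0.314], [-1.0, -0.003, 0.006]]
wrist_force: [-4.6, 0.5, 22.8]
gripper_width: 0.009
7.225 [ 0.543  -0.2348  0.0682] tool delta [ 0.0012 -0.0013  0.    ] tilt [ 0.0049 -0.0043 -1.    ] F [-4.6084  0.5279 22.8121] 0.008816748046443952
```

Bottomed out again at 23 N, well over the key's 5 N. Lift away and check everything.

```bash
python3 -m inch '{"rot":[[0,0,0],[0,0,0],[0,0,0],[0,0,0],[0,0,0]],"xyz":[[-0.04,0,0],[-0.05,0,0],[-0.03,-0.05,0],[0,-0.05,0],[0,0,0]],"claw":[0,0,0,0,0]}'; python3 go.py '[.54,-.3,.2]'
python3 - <<'E'
from h import *
np.set_printoptions(precision=4,suppress=True)
s=optics.grab_frame("scene")[...,::-1].copy();t=optics.grab_frame("top")[...,::-1].copy();cv2.imwrite("pics/fs.png",s);cv2.imwrite("pics/ft.png",t)
z=cv2.resize(s[190:290,230:350],(480,400),interpolation=cv2.INTER_CUBIC);f=cv2.resize(s[130:230,320:400],(320,400),interpolation=cv2.INTER_CUBIC)
cv2.imwrite("pics/f.png",np.hstack([z,f]))
d=cv2.absdiff(t,cv2.imread("pics/top0.png")).max(2)
for n,(x,y) in dict(hammer=(330,117),rod=(163,190),brush=(478,170),jar=(487,243)).items():print(n,d[y-20:y+20,x-12:x+12].mean())
E
```

```text
t: 7.85
eef_pos: [0.5102, -0.3291, 0.1907]
ee_rot: [[0.003, 0.311, 0.95], [-0.002, 0.95, -0.311], [-1.0, -0.001, 0.003]]
wrist_force: [0.2, 0.1, -1.3]
gripper_width: 0.007
7.85 [ 0.5102 -0.3291  0.1907] tool delta [-0.0093  0.0369  0.0193] tilt [ 0.0028 -0.0023 -1.    ] F [ 0.1604  0.1029 -1.3041] 0.0071054085296519635
hammer 32.4
rod 27.101041666666667
brush 60.13229166666667
jar 49.217708333333334
```

View pics/f.png

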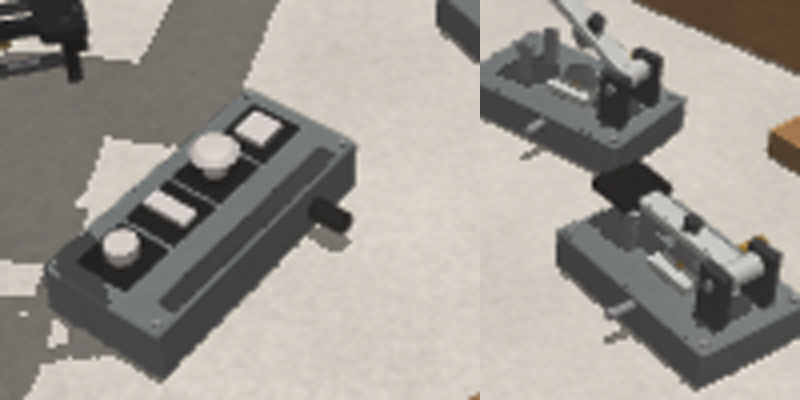

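Square (258,128) and bar (168,207) are sunk, round (121,247) is out, mushroom (213,153) is up, and the arm is level. The bystander difference numbers are high, possibly from lighting or arm shadow, so I'll look at the whole top picture.

View pics/ft.png

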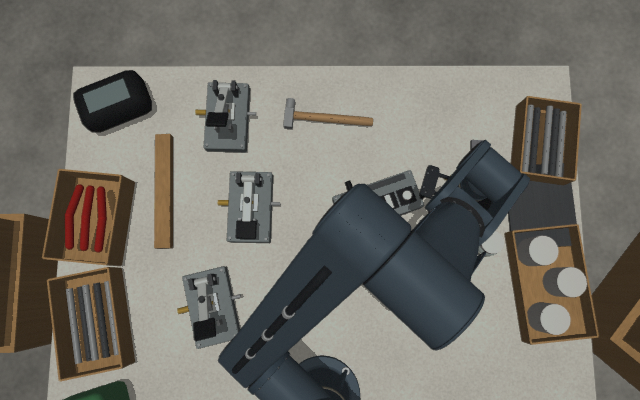

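The hammer (330,117) and rod pack (163,190) are where they were. The picture is simply brighter, and the arm hides the brush and jar from above while the tool hangs about 0.18 m up. Handing in.

Run:
```python
from rig import r
print(r.finish_job())
```

```text
the job is handed in; nothing more can be done
None
```

The test run is done and handed in after about 8 s of robot time. I pressed the pressure arm of the rightmost feeder (middle of the bench, about y = 0.20) until it latched. Then I pressed the square key, the bar key and last the round key, each down to its stop.

- **Result:** the last close-up shows the pressure arm level and holding by itself. The square and bar keys are sunk, the round key is back out and the mushroom key is still up. The tool hung about 0.18 m above the bench, touching nothing.
- **Forces:** the wrist read 53 N at the pressure arm's end stop, and 34, 18 and 23 N on the three keys. The 53 N was fingertip contact. It is under the 120 N wrist limit but over the 40 N figure set for the arm and gripper body.
- **Checks that disagreed or fell short:**
  - The first two-view fix on the raised pad had an 8 mm ray gap, so I used the top view at the pad's stated height instead.
  - The picture-difference check on the loose things came out high everywhere, at least partly because the last picture is brighter. By eye, the hammer and rod pack have not moved.
  - The brush and jar were hidden by the arm in the last top view, so I could not confirm them by picture. The tool never went low near them.

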